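# Set the parts-rinse stand: hang the basket, set the valve two turns open and hold it

## Task

Get the parts-rinse stand ready before I fill its tank: lift the wire dip basket by its hoop handle and hang it by the handle on the pail hook on top of the spout, hanging free. Then turn the valve's handwheel clockwise until it is closed against its stop, back it off exactly two full turns, and finish while still gripping the wheel's crank grip there, holding it still so that I can nip up the gland nut. Leave the other things on the counter where they are.

Things in the scene. Friction and masses are not known exactly. Their poses are not given: they have to be found in the camera images.
- rinse_stand: the fixed parts-rinse stand. Origin on the countertop straight below the valve's stem; z up; turned up to 0.2 rad from the world axes. A steel pipe, 21 mm thick, axis 225 mm high, runs along its y from the tank (+y side) through the brass globe valve at its origin, over a post at y = -62 mm, to the free spout end at -y
- tank (a point): centre of the floor of the stand's open, empty steel tank (240 mm in the stand's x, 200 mm in its y, top 390 mm high, on four legs); 270 mm from the stand's origin along its +y
- nozzle (a point): mouth of the spout's nozzle, which points down from the elbow at the pipe's free end: 191 mm high, 165 mm from the stand's origin along its -y. On the counter below lies the stand's drip tray, 190 mm (x) by 135 mm (y), 22 mm tall
- pail_hook (a point): where the centre of a hung handle bar rests in the pail hook on top of the spout: 239.5 mm high, 138 mm from the stand's origin along its -y. Two upturned prongs form a saddle, open upwards, for a bar lying along the stand's x: 13 mm wide in y at the bottom, 33 mm at the top; the prongs end 22 mm (-y side) and 17 mm (+y side) above this point. Bring the hoop over it from the free end, the -y side
- wheel_hub (a point): fixed point on the upright axis of the valve's handwheel, 322 mm high, level with the crank grip's origin. The wheel is aluminium, 92 mm across, three spokes, its 12 mm thick rim centred 31 mm below this point; it does not rise as it turns
- valve_wheel (a joint): angle of the valve's handwheel, rad: 0 = closed, hard on its stop; grows as the wheel turns anticlockwise seen from above (opening); 6.283 is one turn; opens to 22. The crank grip lies from wheel_hub along the stand's +x axis turned anticlockwise by this angle. Friction of 0.14 N m (3.5 N at the grip) keeps it where it is left; no spring
- crank_grip: the black upright crank grip on the handwheel's rim, 40 mm from the wheel's axis: a barrel 17 mm thick, 42 mm tall, revolving freely on its own upright pin, so it can be gripped firmly from above and led round without turning the hand. Origin on its axis, 22 mm below its top and 20 mm above its lower end, which is 5 mm above the wheel's rim
- dip_basket: the loose steel wire dip basket, round, 104 mm across, 55 mm tall, about 0.24 kg, with a few valve caps fixed in it and a stiff hoop handle standing over it: upright legs at x = +55 and -55 mm and a straight, level top bar along the basket's x axis. Origin at the centre of its underside, z up
- handle_mid (a point): the middle of the hoop's straight top bar, 170 mm above the basket's underside, axes as the basket's. The bar is 8 mm thick and straight for 47 mm to each side along x. Gripped about 33 mm to one side, it leaves the middle free for the hook
- socket_wrench: the stainless socket wrench (ratchet, 205 mm long, head and socket standing 48 mm tall at its +x end), lying behind the basket. Origin at its underside. To be left alone
- glass_jar: the glass jar with a screw-top lid, 68 mm across, 95 mm tall, left front of the counter. Origin at its underside. To be left alone
- indicator_lens: the yellow indicator lens, a round dome 72 mm across and 26 mm tall, front of the counter. Origin at its underside. To be left alone
- gear_shifter: the steel gear shifter, 170 mm long, its rubber-tipped peg standing 48 mm tall at the +x end, right front of the counter. Origin at its underside. To be left alone
- screwdriver: a screwdriver with a black handle, 200 mm long, 26 mm tall, front of the counter. Origin at its underside. To be left alone
- turntable_base: foot of the small aluminium turntable, 170 mm across and 36 mm tall in all, loaded with valve caps, on the right of the counter. Origin at its centre on the countertop; fixed. To be left alone
- turntable (a joint): angle of the turntable's plate in rad, 0 at the start. To be left alone
Mind the look-alikes: they are no part of the job. What is shaped like the dip_basket but green or red is not meant.

How it is judged:
By the outcome, as a careful person would: the job done as asked, in the order asked, and still so for the second after the job is handed in, while the arm keeps its last pose, push and grip.
It also fails if it takes over 64 s, if anything falls off the work surface, if the arm or the gripper's body presses on something with over 40 N, if the wrist force passes 120 N, or if a joint passes its speed limit or range.

## Robot

A 6-joint arm with a two-finger parallel gripper is mounted at the origin on the work surface. World frame = base frame: x ahead of the robot, y to its left, z up, the work surface at z = 0. Lengths are in m, angles in rad, forces in N, time in s.
With the tool pointing down it reaches from about 0.325 to 0.75 m from the base axis. Payload 7.6 kg.
Tool frame: the origin (TCP) lies between the finger pads; the fingertips stand bot.nose_length ahead of it and the grasp point (between the pads) is the TCP (bot.nose_length is the distance from the TCP to the fingertips, in m); z points along the fingers, y is the direction in which the jaws open and shut (so a half turn about z gives the same grasp; the last joint's range is limited). The gripper opens to 85 mm and grips with 20 to 120 N. Pads are 22 mm wide; open, the fingers measure 114 mm over their backs; the gripper's body (76 mm by 85 mm) begins 54 mm behind the grasp point. The pads swing forward as they close: fully open they stand 13 mm farther back than shut.
Start: joints at [-1.338, 0.052, 1.401, -0, 1.689, -0.07], TCP at [0.157, -0.501, 0.25] pointing down, gripper open.
Joint ranges: [-2.9, 2.9], [-0.91, 2.17], [0.12, 2.37], [-1.06, 4.2], [0.26, 2.73], [-2.93, 2.93]. Speed limits (rad/s): [2.57, 2.57, 3.01, 3.14, 3.14, 3.14].

## Interface

Orientations are given as [roll, pitch, yaw] about the fixed x, y, z axes, in that order (R = Rz(yaw) Ry(pitch) Rx(roll)).
In Python, from plant import status, imaging, job_done, bot gives the robot as it stands.
- The arm moves only by the shell command python3 -m inch 'ROWS' [FORCE]. ROWS is JSON, one flat list of numbers, 5 for each row, row after row: the shift along the tool's x, y, z in m, then the turn about the tool's z in degrees, then the finger opening in m, from 0 to 0.0854. A call has 1 to 12 rows; each row is the pose to reach, as a shift and turn from the pose commanded when the call began, along the tool's axes at that moment; what a row does not reach only later rows make up. A row lasts 1/10 s, in which the tool goes at most 50 mm and 8.59 degrees, less where a joint would pass 70% of its speed; a pose out of reach is approached as far as the arm can. A call with a gripper value outside its range is refused whole. The fingers move at their own pace and stop on an object; FORCE is the grip in N (left out, the last holds). Time passes only in rows, so rows that repeat a pose let the fingers close. It gives the time, the measured TCP pose, the force and the opening at its end, in the units of the state.
- status.sense(): the state, without advancing time (a new reading comes with each control period).
- imaging.camera(name): name is "side" or "top" or "wrist"; returns a dict with "img" (420x560x3 uint8, blue, green, red), "fov_y" (degrees; the focal length in pixels is half the picture's height over the tangent of half this angle, whatever the lens; pixels are square), "cx", "cy" (the principal point, pixels), "D" ([k1, k2, p1, p2, k3] as OpenCV has them; the pictures are not rectified), "eye" and "orientation" of the camera in the world. Camera axes: x right, y down, z forward; pixel columns grow to the right and rows downward; lengths in m; the calibration is good to about 2 mm. A picture is of the moment at which its call begins. There is no depth.
- job_done(): hands the job in, once; it reports no verdict.
The state is a dict: "time": time; "joint_positions": joint angles; "qvel": joint speeds; "joint_efforts": joint torques, N m; "eef_pos": TCP position; "eef_rot": TCP orientation; "contact_force": force on the tool from outside, world axes, zero at the start; "moment": the same for the moment, N m; "opening": finger opening in m.
Only numpy, scipy, OpenCV 4.12 (cv2) and the standard library are available. Lean on these libraries where they do the work, as an engineer would, in place of code of your own. Each camera call takes 0.05 s, during which the arm holds its last target. There are 200 camera calls.

## Working session

There is one attempt and no reset: what is moved stays moved. The work goes in short steps, Python scripts to look and compute and a shell command to move; the robot and the scene stay as the last step left them, time stands still between calls to the robot, and variables do not carry over. Pictures are saved under pics/ and viewed, about 8 in all and at most 12, crops included, and the job is handed in when it is done.

```bash
ls; mkdir -p pics
cat > h.py <<'E'
import numpy as np, cv2
from scipy.spatial.transform import Rotation as R
from plant import status, imaging, bot
def cam(n,save=None):
    c=imaging.camera(n)
    if save: cv2.imwrite('pics/'+save,c['img'])
    return c
def rot(c):
    o=np.array(c['orientation'],float)
    return o if o.shape==(3,3) else R.from_euler('xyz',o).as_matrix()
def K(c):
    f=c['img'].shape[0]/2/np.tan(np.radians(c['fov_y'])/2)
    return np.array([[f,0,c['cx']],[0,f,c['cy']],[0,0,1.]])
def ray(c,px):
    p=cv2.undistortPoints(np.array([[px]],float),K(c),np.array(c['D'],float))[0,0]
    d=rot(c)@np.array([p[0],p[1],1]); return np.array(c['eye']),d/np.linalg.norm(d)
def plane(c,px,z):
    e,d=ray(c,px); return e+d*(z-e[2])/d[2]
def tri(obs):
    A=np.zeros((3,3));b=np.zeros(3);L=[]
    for c,px in obs:
        e,d=ray(c,px);M=np.eye(3)-np.outer(d,d);A+=M;b+=M@e;L.append((M,e))
    x=np.linalg.solve(A,b); return x,[np.linalg.norm(M@(x-e)) for M,e in L]
def proj(c,P):
    Rm=rot(c);t=-Rm.T@np.array(c['eye'])
    return cv2.projectPoints(np.atleast_2d(np.array(P,float)),cv2.Rodrigues(Rm.T)[0],t,K(c),np.array(c['D'],float))[0][:,0]
E
python3 - <<'E'
from h import *
import pickle
s=status.sense();print(s, bot.nose_length)
C={n:cam(n,n+'0.png') for n in('side','top','wrist')}
pickle.dump(C,open('c0.pkl','wb'))
for n in C: print(n,C[n]['eye'],C[n]['orientation'],C[n]['fov_y'],C[n]['D'])
cv2.imwrite('pics/a.png',cv2.resize(np.vstack([C['top']['img']]),(800,600),interpolation=cv2.INTER_CUBIC))
cv2.imwrite('pics/b.png',cv2.resize(np.vstack([C['side']['img']]),(800,600),interpolation=cv2.INTER_CUBIC))
E
```

```text
pics
{'time': 0.0, 'joint_positions': array([-1.33830227e+00,  5.28611949e-02,  1.40173908e+00, -4.42520367e-06,
        1.68858473e+00, -7.02867771e-02]), 'qvel': array([ 1.71987748e-05, -2.74310810e-04,  3.30532181e-04, -1.05840804e-03,
        9.95571896e-04,  2.23664307e-03]), 'joint_efforts': array([ 7.21035758e-04, -3.81672513e+01, -3.60182869e+01, -8.19478782e-05,
        6.26264984e-03, -7.79834352e-06]), 'eef_pos': array([ 0.15650731, -0.50084633,  0.24945237]), 'eef_rot': array([-3.14000393e+00, -1.07444157e-04,  3.02780232e-01]), 'contact_force': array([0.22845357, 0.86052182, 0.581313  ]), 'moment': array([0.00213714, 0.01637732, 0.02491103]), 'opening': 0.08568686896360894} 0.019
side [ 0.29583159 -0.94382883  1.03403033] [-2.33011026 -0.00696128 -0.2187452 ] 56.45234490776636 [-0.06576328  0.          0.          0.          0.        ]
top [ 0.33052044 -0.09643149  2.03997579] [-3.05784236 -0.00567524 -1.59173158] 44.09150828795831 [-0.14972055  0.          0.          0.          0.        ]
wrist [ 0.22504856 -0.47865798  0.37249896] [ 2.85195580e+00  6.62580647e-04 -1.26727616e+00] 62.66091596621346 [-0.05233771  0.          0.          0.          0.        ]
```

View pics/a.png

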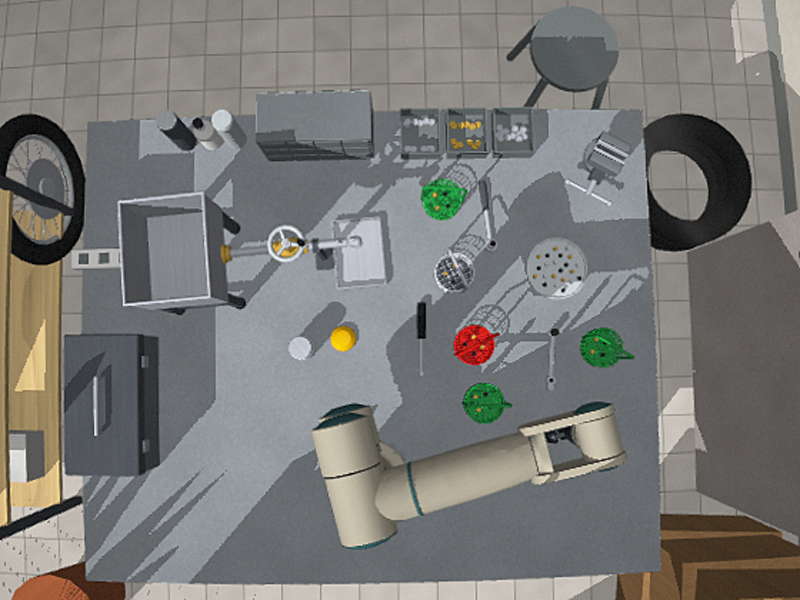

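View pics/b.png

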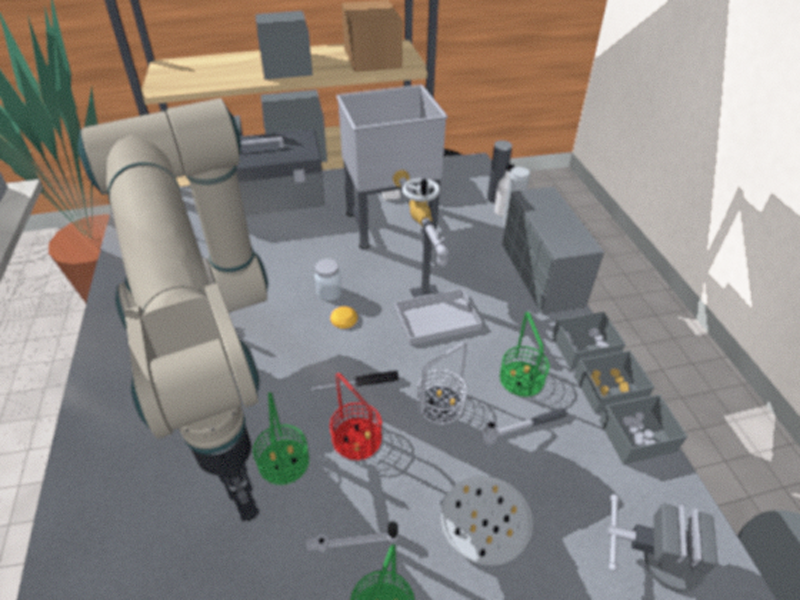

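Run:
```python
from h import *
import pickle
C=pickle.load(open('c0.pkl','rb'))
t=C['top']['img'];s=C['side']['img']
def crop(i,x,y,w,h,k): return cv2.resize(i[y:y+h,x:x+w],None,fx=k,fy=k,interpolation=cv2.INTER_CUBIC)
cv2.imwrite('pics/c.png',crop(t,190,120,160,100,5))
A=crop(s,270,110,75,100,6);B=crop(s,280,230,55,75,6)
o=np.zeros((600,790,3),np.uint8);o[:600,:450]=A;o[:450,455:785]=B
cv2.imwrite('pics/d.png',o)
```

```text
(no output)
```

View pics/c.png

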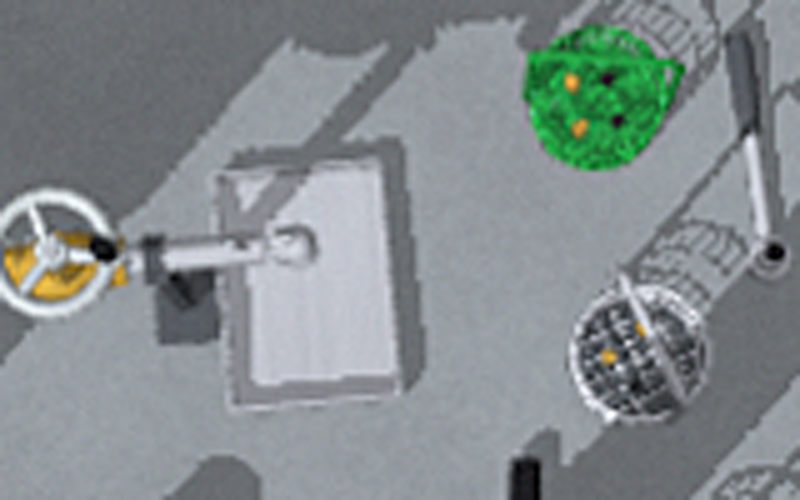

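View pics/d.png

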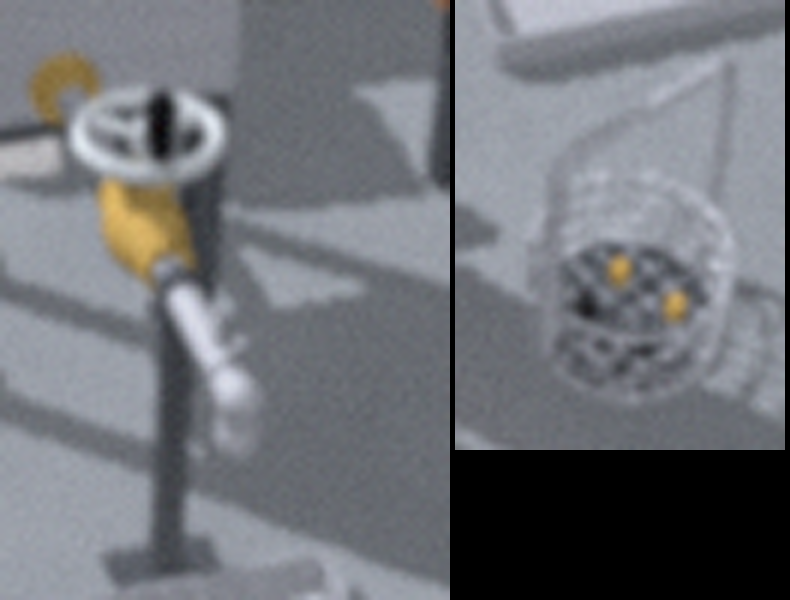

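Run:
```python
from h import *
import pickle
C=pickle.load(open('c0.pkl','rb'))
t=C['top'];s=C['side']
T=lambda x,y:(190+x/5-.4,120+y/5-.4)
A=lambda x,y:(270+x/6-.4,110+y/6-.4)
B=lambda x,y:(280+(x-455)/6-.4,230+y/6-.4)
a=plane(t,T(622,275),.17);b=plane(t,T(685,405),.17)
print('bar ends',a,b,(a+b)/2,np.linalg.norm(a-b), np.degrees(np.arctan2(*(a-b)[1::-1])))
print('side', plane(s,B(565,160),.165),plane(s,B(735,65),.165))
print('rim basket', plane(t,T(642,352),.055), 'bottom')
# rim outer ellipse top
print('wheel centre top', plane(t,T(53,253),.291),'grip',plane(t,T(102,248),.344))
print('wheel side', plane(s,A(150,135),.291),'grip',plane(s,A(161,98),.344))
print('spout', plane(t,T(290,246),.225),'pipe',plane(t,T(190,252),.225), 'elbow side',plane(s,A(232,385),.235))
for n,p in dict(a=(220,172),b=(380,160),c=(402,390),d=(233,405)).items(): print('tray',n,plane(t,T(*p),.022))
```

```text
bar ends [ 0.59876352 -0.22238956  0.17      ] [ 0.5027541  -0.26564339  0.17      ] [ 0.55075881 -0.24401648  0.17      ] 0.1053029091302004 24.25235102552423
side [ 0.50980444 -0.26352347  0.165     ] [ 0.60712007 -0.22308954  0.165     ]
rim basket [ 0.55505103 -0.24398432  0.055     ] bottom
wheel centre top [0.60476778 0.17389557 0.291     ] grip [0.59904521 0.13303112 0.344     ]
wheel side [0.60646903 0.1738026  0.291     ] grip [0.5993622  0.12879321 0.344     ]
spout [0.61633503 0.01564498 0.225     ] pipe [0.61359953 0.08658102 0.225     ] elbow side [0.61241922 0.0084542  0.235     ]
tray a [0.70859903 0.08272415 0.022     ]
tray b [ 0.71544365 -0.04379495  0.022     ]
tray c [ 0.53266556 -0.05783289  0.022     ]
tray d [0.52360675 0.07460707 0.022     ]
```

```bash
python3 -m inch '[0.02,-0.006,0,-1,0.085, 0.06,-0.018,0,-2,0.085, 0.10,-0.03,0,-3,0.085, 0.145,-0.042,0,-4,0.085, 0.19,-0.056,0,-5,0.085, 0.235,-0.07,0,-6,0.085, 0.28,-0.082,0,-7,0.085, 0.325,-0.095,0,-7,0.085, 0.365,-0.107,0,-7,0.085, 0.40,-0.117,0,-7,0.085, 0.421,-0.123,0,-7,0.085, 0.421,-0.123,0,-7,0.085]' 60
python3 - <<'E'
from h import *
import pickle
w=cam('wrist','w1.png');s=status.sense()
pickle.dump((w,s),open('w1.pkl','wb'))
print(s['eef_pos'],s['eef_rot'],w['eye'],w['orientation'])
cv2.imwrite('pics/w1b.png',cv2.resize(w['img'],(800,600)))
P=proj(w,[[.5988,-.2224,.17],[.5028,-.2656,.17],s['eef_pos']]);print(P,P/.7)
E
```

```text
time: 1.35
eef_pos: [0.5234, -0.2562, 0.2494]
eef_rot: [-3.14, 0.0, 0.429]
contact_force: [0.2, -0.5, -0.3]
opening: 0.0852
[ 0.52222407 -0.25736866  0.24953884] [-3.14068201e+00  9.36205828e-04  4.27071402e-01] [ 0.58867372 -0.22542421  0.37226082] [ 2.85136883e+00  5.20318609e-04 -1.14156769e+00]
[[283.16164171  88.21563304]
 [281.74401734 261.58351992]
 [283.95247831 298.21802981]] [[404.51663101 126.02233291]
 [402.49145334 373.69074274]
 [405.64639759 426.02575687]]
```

View pics/w1b.png

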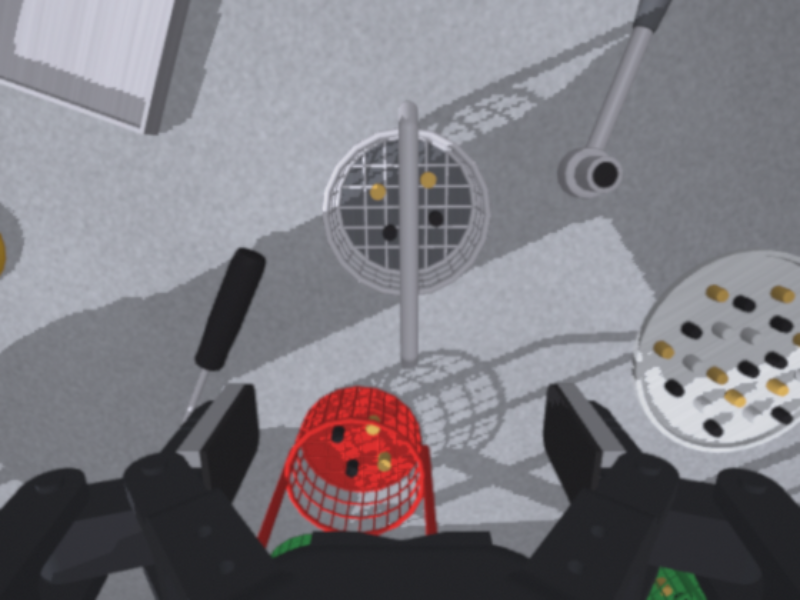

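Run:
```python
from h import *
import pickle
w,s=pickle.load(open('w1.pkl','rb'));C=pickle.load(open('c0.pkl','rb'))
q=lambda x,y:(x*.7,y*.7)
a=plane(w,q(408,108),.17);b=plane(w,q(409,358),.17);print(a,b,(a+b)/2,np.linalg.norm(a-b),np.degrees(np.arctan2(*(a-b)[1::-1])))
print('red base',plane(w,q(360,425),.0),'rim',plane(w,q(356,480),.055))
# red handle in side and top: mask
for n in('side','top'):
    i=C[n]['img'].astype(int);m=((i[...,2]>110)&(i[...,1]<70)&(i[...,0]<70)).astype(np.uint8)
    k,l,st,ce=cv2.connectedComponentsWithStats(m);j=1+np.argmax(st[1:,4]);ys,xs=np.where(l==j)
    print(n,st[j],'minx',xs.min(),ys[xs==xs.min()].mean(),'maxx',xs.max(),ys[xs==xs.max()].mean(),'miny',ys.min(),xs[ys==ys.min()].mean())
cv2.imwrite('pics/red.png',cv2.resize(np.hstack([C['top']['img'][215:265,300:360],C['side']['img'][255:330,220:280][:50]]),None,fx=6,fy=6,interpolation=cv2.INTER_CUBIC))
```

```text
[ 0.60541441 -0.22083832  0.17      ] [ 0.51093639 -0.26504534  0.17      ] [ 0.5581754  -0.24294183  0.17      ] 0.10430895647520569 25.0752676370226
red base [ 0.37169867 -0.28638793  0.        ] rim [ 0.35865556 -0.29331285  0.055     ]
side [231 275  36  47 804] minx 231 298.0 maxx 266 302.9230769230769 miny 275 249.5
top [318 227  31  29 576] minx 318 241.875 maxx 348 233.5 miny 227 330.5
```

View pics/red.png

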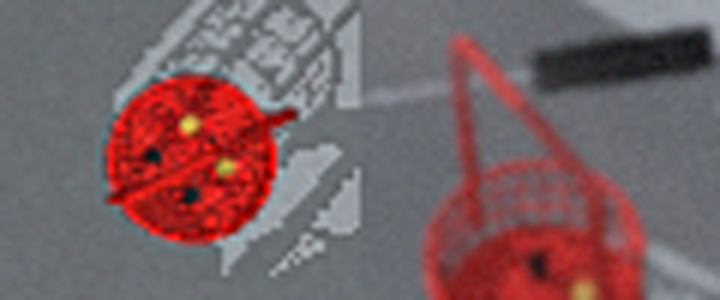

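```bash
python3 -m inch '[0.004,0,0.015,0,0.085, 0.004,0,0.04,0,0.07, 0.004,0,0.062,0,0.05, 0.004,0,0.075,0,0.04, 0.004,0,0.079,0,0.03, 0.004,0,0.079,0,0.0, 0.004,0,0.079,0,0.0, 0.004,0,0.079,0,0.0, 0.004,0,0.079,0,0.0, 0.004,0,0.079,0,0.0, 0.004,0,0.079,0,0.0]' 70
```

```text
time: 2.5
eef_pos: [0.5256, -0.257, 0.1724]
eef_rot: [3.14, -0.001, 0.425]
contact_force: [-1.6, -1.3, 4.5]
opening: 0.0056
```

```bash
python3 -m inch '[0,0,0,0,0.0, 0,0,-0.01,0,0.0, 0,0,-0.03,0,0.0, 0,0,-0.06,0,0.0, 0,0,-0.09,0,0.0, 0,0,-0.11,0,0.0, 0,0,-0.12,0,0.0, 0,0,-0.12,0,0.0]'
python3 - <<'E'
from h import *
import pickle
w=cam('wrist','w2.png');sd=cam('side','s2.png');s=status.sense();pickle.dump((w,sd,s),open('w2.pkl','wb'))
print(s['eef_pos'],s['eef_rot'],s['opening'],s['contact_force'],s['moment'])
o=np.zeros((420,800,3),np.uint8);o[:,:400]=w['img'][:,80:480];o[:,400:]=cv2.resize(sd['img'][180:306,260:380],(400,420));cv2.imwrite('pics/v2.png',o)
E
```

```text
time: 3.3
eef_pos: [0.5257, -0.2564, 0.2923]
eef_rot: [3.14, -0.001, 0.425]
contact_force: [-0.4, 1.0, -2.8]
opening: 0.0058
[ 0.52517132 -0.25625634  0.28967369] [-3.13951506e+00  1.36635814e-03  4.25171733e-01] 0.005569416797967821 [ 0.09891242  0.33945648 -2.61770345] [-0.01505672  0.09446423 -0.02635555]
```

View pics/v2.png

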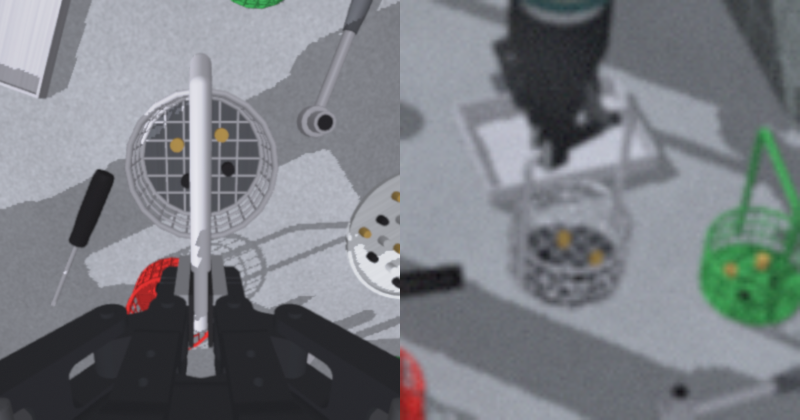

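```bash
python3 -m inch '[0.005,-0.005,0,1,0.0, 0.017,-0.017,0,3,0.0, 0.033,-0.033,0,6,0.0, 0.052,-0.051,0,9,0.0, 0.072,-0.071,0,12,0.0, 0.092,-0.091,0,15,0.0, 0.109,-0.108,0,18,0.0, 0.122,-0.121,0,20,0.0, 0.128,-0.127,0,20.4,0.0, 0.1295,-0.1285,0,20.4,0.0, 0.1295,-0.1285,0,20.4,0.0, 0.1295,-0.1285,0,20.4,0.0]'
python3 - <<'E'
from h import *
import pickle
w0,sd0,s0=pickle.load(open('w2.pkl','rb'))
print('end',plane(w0,(280,57),.288)-s0['eef_pos'])
w=cam('wrist','w3.png');sd=cam('side','s3.png');s=status.sense();pickle.dump((w,sd,s),open('w3.pkl','wb'))
print(s['eef_pos'],s['eef_rot'],s['opening'],s['moment'])
cv2.imwrite('pics/v3.png',cv2.resize(w['img'],(800,600)))
O=np.array([.605,.174,0]);ps=.07;f=lambda x,y,z:O+[x*np.cos(ps)-y*np.sin(ps),x*np.sin(ps)+y*np.cos(ps),z]
print(proj(w,[f(0,-.138,.2395),f(0,-.165,.235),f(0,0,.322),f(0,-.06,.235)])/.7)
E
```

```text
time: 4.6
eef_pos: [0.5901, -0.0868, 0.2911]
eef_rot: [3.141, 0.0, 0.068]
contact_force: [-1.0, 0.0, -2.4]
opening: 0.0055
end [ 0.08125568  0.03756236 -0.00167369]
[ 0.59018216 -0.08686787  0.29128511] [3.14140796e+00 6.79528386e-05 6.79747030e-02] 0.005356884251251782 [ 0.04288393  0.14255098 -0.03125108]
[[  75.05455531  266.46927429]
 [ 151.28909727  263.41205171]
 [-426.39309883  336.18628221]
 [-102.40672365  265.53878485]]
```

View pics/v3.png

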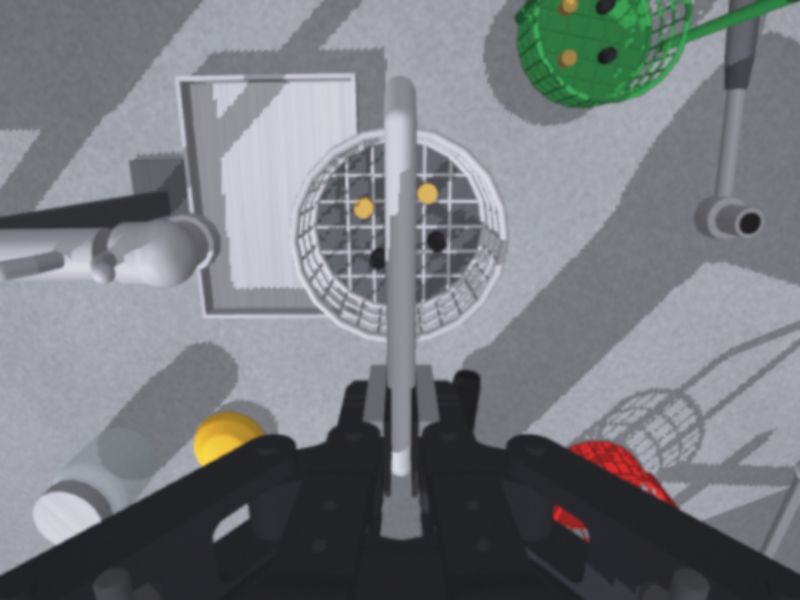

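Run:
```python
from h import *
import pickle
w,sd,s=pickle.load(open('w3.pkl','rb'))
O=np.array([.608,.172,0]);ps=.07;f=lambda x,y,z:O+[x*np.cos(ps)-y*np.sin(ps),x*np.sin(ps)+y*np.cos(ps),z]
P=[f(0,-.1545,.2615),f(0,-.1215,.2565),f(0,-.1445,.24),f(0,-.1315,.24),f(0,-.165,.235),f(0,-.165,.191),f(.0105,-.11,.225),f(-.0105,-.11,.225)]
print(proj(w,P)/.7)
cv2.imwrite('pics/v4.png',cv2.resize(w['img'][130:230,0:170],(800,470),interpolation=cv2.INTER_CUBIC))
```

```text
[[ 86.48697158 272.55157623]
 [  3.1097809  269.6836946 ]
 [ 95.42022713 259.03161376]
 [ 61.7715706  259.29135375]
 [155.96177705 255.91558461]
 [201.09912345 236.69877583]
 [ 29.85057957 225.77386719]
 [ 40.20715143 277.34983604]]
```

View pics/v4.png

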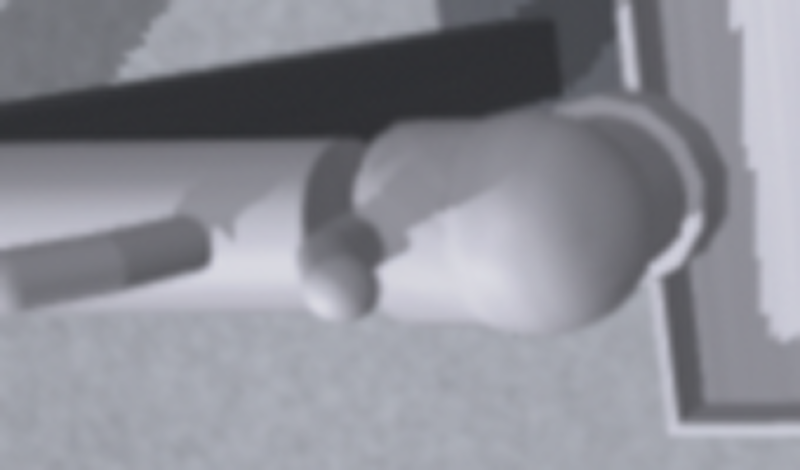

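```bash
python3 -m inch '[0,-0.005,0,0,0, 0,-0.016,0,0,0, 0,-0.03,0,0,0, 0,-0.046,0,0,0, 0,-0.062,0,0,0, 0,-0.078,0,0,0, 0,-0.093,0,0,0, 0.001,-0.105,0,0,0, 0.001,-0.114,0,0,0, 0.001,-0.118,0,0,0, 0.001,-0.119,0,0,0, 0.001,-0.119,0,0,0]'; python3 -m inch '[0,0,0,0,0, 0,0,0.005,0,0, 0,0,0.013,0,0, 0,0,0.021,0,0, 0,0,0.028,0,0, 0,0,0.034,0,0, 0,0,0.039,0,0, 0,0,0.043,0,0, 0,0,0.046,0,0, 0,0,0.046,0,0, 0,0,0.046,0,0]'
python3 - <<'E'
from h import *
import pickle
w=cam('wrist','w5.png');sd=cam('side','s5.png');s=status.sense();pickle.dump((w,sd,s),open('w5.pkl','wb'))
print(s['eef_pos'],s['eef_rot'],s['opening'],s['contact_force'],s['moment'])
o=np.zeros((420,800,3),np.uint8);o[:,:420]=w['img'][:,70:490];o[:,420:]=cv2.resize(sd['img'][120:262,255:385],(380,420));cv2.imwrite('pics/v5.png',o)
E
```

```text
time: 5.9
eef_pos: [0.5832, 0.0324, 0.2912]
eef_rot: [3.141, 0.0, 0.069]
contact_force: [0.3, 0.0, -1.2]
opening: 0.0053
time: 7.0
eef_pos: [0.5833, 0.0327, 0.2455]
eef_rot: [3.141, -0.0, 0.069]
contact_force: [0.3, -0.0, -2.8]
opening: 0.0053
[0.5833071  0.03273372 0.24566934] [ 3.14146468e+00 -6.63414076e-04  6.89743780e-02] 0.00512244128276707 [-0.83593033  0.14757069 -2.32609368] [-0.07500023  0.07324603  0.00946236]
```

View pics/v5.png

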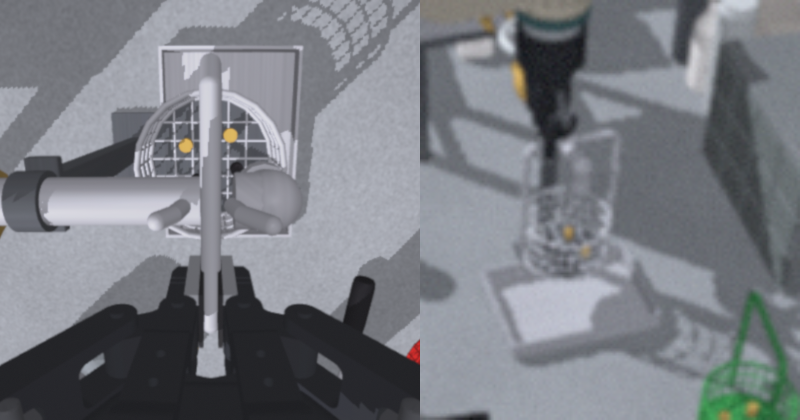

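```bash
python3 -m inch '[0,0,0.001,0,0, 0,0,0.002,0,0, 0,0,0.003,0,0, 0,0,0.004,0,0, 0,0,0.004,0,0]'; python3 -m inch '[0,0,0.001,0,0, 0,0,0.001,0,0, 0,0,0.002,0,0, 0,0,0.002,0,0]'
```

```text
time: 7.6
eef_pos: [0.5832, 0.0327, 0.2414]
eef_rot: [3.141, -0.0, 0.069]
contact_force: [-0.8, 0.4, -0.5]
opening: 0.0056
time: 8.0
eef_pos: [0.5833, 0.0327, 0.2401]
eef_rot: [3.141, -0.001, 0.069]
contact_force: [-3.5, 0.4, 5.4]
opening: 0.0048
```

```bash
python3 -m inch '[0,0,-0.0007,0,0, 0,0,-0.0007,0,0.012, 0,0,-0.0007,0,0.02, 0,0,-0.0007,0,0.03, 0,0,-0.0007,0,0.035, 0,0,-0.0007,0,0.035]'; python3 -m inch '[0,0,-0.004,0,0.035, 0,0,-0.012,0,0.035, 0,0,-0.025,0,0.035, 0,0,-0.045,0,0.035, 0,0,-0.07,0,0.035, 0,0,-0.1,0,0.035, 0,0,-0.12,0,0.035, 0,0,-0.13,0,0.035, 0,0,-0.13,0,0.035]'
python3 - <<'E'
from h import *
import pickle
w=cam('wrist','w6.png');t=cam('top','t6.png');sd=cam('side','s6.png');s=status.sense();pickle.dump((w,t,sd,s),open('w6.pkl','wb'))
print(s['eef_pos'],s['eef_rot'],s['opening'],s['contact_force'])
o=np.zeros((420,800,3),np.uint8);o[:,:420]=w['img'][:,0:420];o[:,420:]=cv2.resize(sd['img'][110:252,255:385],(380,420));cv2.imwrite('pics/v6.png',o)
E
```

```text
time: 8.6
eef_pos: [0.5832, 0.0327, 0.2398]
eef_rot: [3.142, 0.0, 0.069]
contact_force: [-0.3, 0.7, 0.0]
opening: 0.0355
time: 9.5
eef_pos: [0.5834, 0.0327, 0.3721]
eef_rot: [3.141, -0.004, 0.069]
contact_force: [0.3, -0.2, -0.2]
opening: 0.0349
[0.58305482 0.0326993  0.36851566] [-3.14154760e+00  2.32488937e-03  6.89033788e-02] 0.034966958006782185 [ 0.1382666  -0.11263099 -0.03037694]
```

View pics/v6.png

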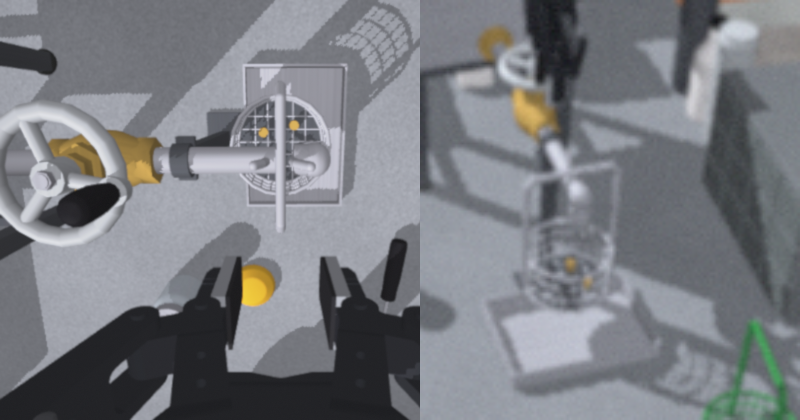

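Run:
```python
from h import *
import pickle
w,t,sd,s=pickle.load(open('w6.pkl','rb'));C=pickle.load(open('c0.pkl','rb'))
for p,z in [((66,209),.344),((92,200),.322),((116,191),.302)]: print('grip',p,plane(w,p,z))
for p in [(52,101),(70,243),(129,180),(108,191)]: print('rim',p,plane(w,p,.291))
# black grip blob in top and side images from start
for n,b in(('top',(200,160,20,20)),('side',(290,122,14,20))):
    i=C[n]['img'];x,y,W,H=b;g=i[y:y+H,x:x+W].max(2)<60
    l,st=cv2.connectedComponentsWithStats(g.astype(np.uint8))[1:3];print(n,st[1:]+np.array([x,y,0,0,0]))
# rim: bright pixels in wrist image, fit ellipse
i=w['img'];m=((i.min(2)>150)).astype(np.uint8);m[:, 135:]=0;m[:95]=0;m[250:]=0
k,l,st,ce=cv2.connectedComponentsWithStats(m);j=1+np.argmax(st[1:,4]);print(st[j])
cs=cv2.findContours((l==j).astype(np.uint8),0,1)[0];c=max(cs,key=len)
h=cv2.convexHull(c)[:,0];h=h[h[:,0]>2];W=np.array([plane(w,p.astype(float),.291)[:2] for p in h])
from scipy.optimize import least_squares
r=least_squares(lambda v:np.hypot(*(W-v[:2]).T)-v[2],[.605,.172,.046],loss='soft_l1',f_scale=.001);print('circle',r.x,len(W),np.abs(r.fun).max())
```

```text
grip (66, 209) [0.6038705 0.1349344 0.344    ]
grip (92, 200) [0.60247236 0.13418936 0.322     ]
grip (116, 191) [0.60288306 0.1304332  0.302     ]
rim (52, 101) [0.65138496 0.17084578 0.291     ]
rim (70, 243) [0.56309258 0.1686045  0.291     ]
rim (129, 180) [0.60738524 0.12716964 0.291     ]
rim (108, 191) [0.59960545 0.14070321 0.291     ]
top [[208 167   5   5  18]
 [219 168   1   1   1]]
side [[295 126   4  10  30]]
[   0   95  135  155 8413]
circle [0.5991628  0.17490578 0.0485534 ] 11 0.012485315661627035
```

```bash
python3 -m inch '[0.002,-0.006,-0.01,0,0.04, 0.007,-0.02,-0.02,0,0.04, 0.013,-0.042,-0.02,0,0.04, 0.019,-0.066,-0.02,0,0.04, 0.0245,-0.086,-0.02,0,0.04, 0.0265,-0.097,-0.02,0,0.04, 0.0265,-0.099,-0.02,0,0.04, 0.0265,-0.099,-0.02,0,0.04]'
python3 - <<'E'
from h import *
import pickle
w=cam('wrist','w7.png');t=cam('top','t7.png');s=status.sense();pickle.dump((w,t,s),open('w7.pkl','wb'))
print(s['eef_pos'],s['eef_rot'],s['opening'])
print(proj(w,[[.6027,.134,.344],[.607,.172,.3],s['eef_pos']]))
i=w['img'];g=(i.max(2)<50);g[300:]=0
k,l,st,ce=cv2.connectedComponentsWithStats(g.astype(np.uint8))
for a,b in zip(st[1:],ce[1:]):
    if a[4]>150: print(a,b)
o=np.zeros((420,800,3),np.uint8);o[:,:]=cv2.resize(i[:,13:547],(800,629))[209:];cv2.imwrite('pics/v7.png',cv2.resize(i,(800,600)))
E
```

```text
time: 10.45
eef_pos: [0.6027, 0.1331, 0.3895]
eef_rot: [3.141, 0.001, 0.069]
contact_force: [0.3, -0.3, 0.3]
opening: 0.0402
[0.60276515 0.1324236  0.38996138] [3.14123431e+00 9.30350876e-05 6.79205698e-02] 0.04021735382323466
[[279.58823898 249.4129461 ]
 [221.30575127 212.44944398]
 [283.40309896 294.75586598]]
[265 218  28  42 940] [278.77446809 239.03085106]
[436 249  26  51 755] [448.67417219 274.14039735]
[219 258  17  42 448] [228.97767857 283.48214286]
[326 258  16  42 425] [331.61882353 283.23058824]
[349 269  24  31 307] [360.10749186 285.64495114]
[189 270  24  30 295] [200.75254237 285.95254237]
```

View pics/v7.png

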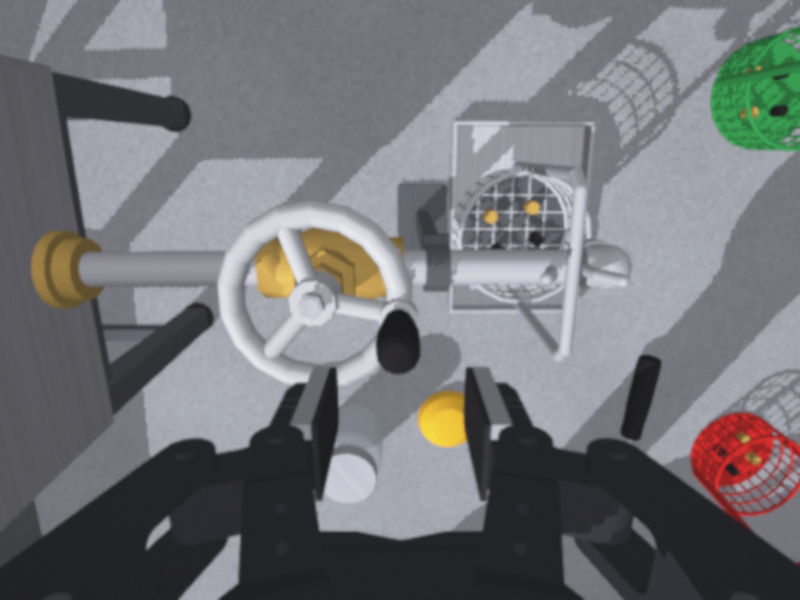

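```bash
python3 - <<'E'
from h import *
import pickle
w,t,s=pickle.load(open('w7.pkl','rb'))
E=[(218,293),(413,290),(312,203),(318,388)]
P=[plane(w,(x*.7,y*.7),.291) for x,y in E];print(np.round(P,4),(P[0]+P[1])/2,(P[2]+P[3])/2)
for z in(.34,.322): print(plane(w,(279,250),z))
print(plane(w,(313*.7,302*.7),.303))
E
python3 -m inch '[0,0,0.015,0,0.04, 0,0,0.035,0,0.04, 0,0,0.05,0,0.04, 0,0,0.059,0,0.04, 0,0,0.061,0,0.03, 0,0,0.061,0,0.01, 0,0,0.061,0,0.01, 0,0,0.061,0,0.01, 0,0,0.061,0,0.01]' 60
```

```text
[[0.6061 0.2197 0.291 ]
 [0.6139 0.1285 0.291 ]
 [0.6507 0.1763 0.291 ]
 [0.5603 0.1717 0.291 ]] [0.60997038 0.17411357 0.291     ] [0.6054958  0.17397309 0.291     ]
[0.60063019 0.13417976 0.34      ]
[0.59291795 0.13369878 0.322     ]
[0.60855324 0.1729463  0.303     ]
time: 11.45
eef_pos: [0.6028, 0.134, 0.3295]
eef_rot: [-3.141, -0.001, 0.07]
contact_force: [0.2, 5.9, -1.2]
opening: 0.0154
```

```bash
python3 -m inch '[-0.006,-0.0015,0,0,0.01, -0.0131,-0.0048,0,0,0.01, -0.0237,-0.0137,0,0,0.01, -0.0307,-0.0257,0,0,0.01, -0.0331,-0.0394,0,0,0.01, -0.0331,-0.0394,0,0,0.01]' 80
```

```text
time: 12.05
eef_pos: [0.5676, 0.1709, 0.3296]
eef_rot: [3.141, -0.003, 0.069]
contact_force: [2.3, 3.9, -1.1]
opening: 0.015
```

```bash
python3 -m inch '[0.0024,-0.0137,0,0,0.01, 0.0094,-0.0257,0,0,0.01, 0.02,-0.0346,0,0,0.01, 0.0331,-0.0394,0,0,0.01, 0.0469,-0.0394,0,0,0.01, 0.06,-0.0346,0,0,0.01, 0.0706,-0.0257,0,0,0.01, 0.0776,-0.0137,0,0,0.01, 0.0776,-0.0137,0,0,0.01, 0.0776,-0.0137,0,0,0.01]'
```

```text
time: 13.05
eef_pos: [0.6446, 0.1885, 0.3297]
eef_rot: [3.14, -0.004, 0.067]
contact_force: [7.9, -0.2, 0.4]
opening: 0.0151
```

```bash
python3 -m inch '[0.001,0.0033,0,0,0.01, 0.0018,0.0067,0,0,0.01, 0.0023,0.0102,0,0,0.01, 0.0024,0.0137,0,0,0.01, 0.0024,0.0137,0,0,0.01, 0.0024,0.0137,0,0,0.01]'; python3 -m inch '[0,0.0017,0,0,0.01, 0,0.0035,0,0,0.01, 0,0.0035,0,0,0.01]';  python3 -m inch '[-0.0002,0.0017,0,0,0.01, -0.0005,0.0035,0,0,0.01, -0.0005,0.0035,0,0,0.01]'
```

```text
time: 13.65
eef_pos: [0.6474, 0.1766, 0.3297]
eef_rot: [-3.141, -0.004, 0.069]
contact_force: [6.2, 4.2, 0.1]
opening: 0.0152
time: 13.95
eef_pos: [0.6473, 0.1763, 0.3297]
eef_rot: [-3.136, -0.005, 0.074]
contact_force: [7.8, 15.5, 0.1]
opening: 0.015
time: 14.25
eef_pos: [0.6472, 0.1759, 0.3297]
eef_rot: [-3.132, -0.007, 0.078]
contact_force: [11.7, 28.6, -0.6]
opening: 0.0147
```

```bash
python3 -m inch '[0.0005,-0.007,0,0,0.01, -0.0019,-0.0207,0,0,0.01, -0.0089,-0.0327,0,0,0.01, -0.0195,-0.0416,0,0,0.01, -0.0326,-0.0464,0,0,0.01, -0.0464,-0.0464,0,0,0.01, -0.0595,-0.0416,0,0,0.01, -0.0701,-0.0327,0,0,0.01, -0.0771,-0.0207,0,0,0.01, -0.0795,-0.007,0,0,0.01, -0.0795,-0.007,0,0,0.01]'; python3 -m inch '[0.0024,0.0137,0,0,0.01, 0.0094,0.0257,0,0,0.01, 0.02,0.0346,0,0,0.01, 0.0331,0.0394,0,0,0.01, 0.0469,0.0394,0,0,0.01, 0.06,0.0346,0,0,0.01, 0.0706,0.0257,0,0,0.01, 0.0776,0.0137,0,0,0.01, 0.08,0,0,0,0.01, 0.08,0,0,0,0.01]'
```

```text
time: 15.35
eef_pos: [0.5677, 0.169, 0.3296]
eef_rot: [3.14, -0.004, 0.067]
contact_force: [7.3, -2.8, -1.3]
opening: 0.0147
time: 16.35
eef_pos: [0.6474, 0.1769, 0.3296]
eef_rot: [3.141, -0.003, 0.07]
contact_force: [5.6, 4.3, 1.1]
opening: 0.0151
```

```bash
python3 -m inch '[-0.0024,-0.0137,0,0,0.01, -0.0094,-0.0257,0,0,0.01, -0.02,-0.0346,0,0,0.01, -0.0331,-0.0394,0,0,0.01, -0.0469,-0.0394,0,0,0.01, -0.06,-0.0346,0,0,0.01, -0.0706,-0.0257,0,0,0.01, -0.0776,-0.0137,0,0,0.01, -0.08,0,0,0,0.01, -0.08,0,0,0,0.01]'; python3 -m inch '[0.0024,0.0137,0,0,0.01, 0.0094,0.0257,0,0,0.01, 0.02,0.0346,0,0,0.01, 0.0331,0.0394,0,0,0.01, 0.0469,0.0394,0,0,0.01, 0.06,0.0346,0,0,0.01, 0.0706,0.0257,0,0,0.01, 0.0776,0.0137,0,0,0.01, 0.08,0,0,0,0.01, 0.08,0,0,0,0.01, 0.08,0,0,0,0.01]'
python3 - <<'E'
from h import *
import pickle
w=cam('wrist','w8.png');t=cam('top','t8.png');sd=cam('side','s8.png');s=status.sense();pickle.dump((w,t,sd,s),open('w8.pkl','wb'))
print(s['eef_pos'],s['contact_force'],s['opening'],np.abs(s['qvel']).max())
# basket region: compare before/after top image around hung bar, and rest of counter
a,t6,sd6,_=pickle.load(open('w6.pkl','rb'))
C=pickle.load(open('c0.pkl','rb'))
for nm,A,B in(('side',sd6,sd),('top',C['top'],t)):
    d=cv2.absdiff(cv2.GaussianBlur(A['img'],(3,3),0),cv2.GaussianBlur(B['img'],(3,3),0)).max(2)>45
    k,l,st,ce=cv2.connectedComponentsWithStats(d.astype(np.uint8))
    print(nm,[tuple(x) for x in st[1:] if x[4]>12])
E
```

```text
time: 17.35
eef_pos: [0.5677, 0.1687, 0.3296]
eef_rot: [3.141, -0.004, 0.067]
contact_force: [7.1, -2.3, 0.1]
opening: 0.0147
time: 18.45
eef_pos: [0.6474, 0.1764, 0.3297]
eef_rot: [-3.14, -0.004, 0.07]
contact_force: [7.4, 4.1, 1.3]
opening: 0.0152
[0.64735237 0.17629235 0.32965257] [7.25374147 4.24878553 0.34135038] 0.014877739954567279 0.0019098428458376256
side [(np.int32(296), np.int32(23), np.int32(37), np.int32(39), np.int32(476)), (np.int32(280), np.int32(33), np.int32(17), np.int32(23), np.int32(140)), (np.int32(248), np.int32(37), np.int32(29), np.int32(18), np.int32(83)), (np.int32(259), np.int32(44), np.int32(17), np.int32(15), np.int32(117)), (np.int32(295), np.int32(47), np.int32(28), np.int32(28), np.int32(424)), (np.int32(272), np.int32(52), np.int32(21), np.int32(17), np.int32(60)), (np.int32(106), np.int32(54), np.int32(42), np.int32(22), np.int32(464)), (np.int32(137), np.int32(59), np.int32(80), np.int32(40), np.int32(437)), (np.int32(253), np.int32(60), np.int32(18), np.int32(12), np.int32(51)), (np.int32(87), np.int32(62), np.int32(55), np.int32(73), np.int32(20
[... 4748 characters left out ...]
(35), np.int32(21), np.int32(321)), (np.int32(388), np.int32(321), np.int32(27), np.int32(9), np.int32(77)), (np.int32(389), np.int32(322), np.int32(40), np.int32(15), np.int32(183)), (np.int32(228), np.int32(324), np.int32(64), np.int32(59), np.int32(2034)), (np.int32(285), np.int32(324), np.int32(3), np.int32(9), np.int32(17)), (np.int32(186), np.int32(342), np.int32(25), np.int32(19), np.int32(230)), (np.int32(229), np.int32(348), np.int32(4), np.int32(13), np.int32(30)), (np.int32(196), np.int32(353), np.int32(30), np.int32(23), np.int32(356)), (np.int32(225), np.int32(352), np.int32(5), np.int32(12), np.int32(28)), (np.int32(251), np.int32(378), np.int32(19), np.int32(6), np.int32(26))]
```

```bash
python3 -m inch '[0.0005,-0.0005,0,0,0.01, 0.001,-0.001,0,0,0.01, 0.001,-0.001,0,0,0.01, 0.001,-0.001,0,0,0.01, 0.001,-0.001,0,0,0.01]';python3 -m inch '[0,0,0,0,0.01, 0,0,0,0,0.01, 0,0,0,0,0.01, 0,0,0,0,0.01, 0,0,0,0,0.01]'
```

```text
time: 19.1
eef_pos: [0.6476, 0.1764, 0.3295]
eef_rot: [3.141, 0.0, 0.068]
contact_force: [-2.3, -3.0, 3.6]
opening: 0.0149
time: 19.6
eef_pos: [0.6476, 0.1766, 0.3295]
eef_rot: [3.141, 0.0, 0.069]
contact_force: [-4.1, -4.0, 4.9]
opening: 0.015
```

```bash
python3 -m inch '[-0.0004,0.0005,0.0003,0,0.01, -0.0004,0.0005,0.0003,0,0.01, -0.0004,0.0005,0.0003,0,0.01]';python3 -m inch '[0,0,0,0,0.01, 0,0,0,0,0.01, 0,0,0,0,0.01, 0,0,0,0,0.01, 0,0,0,0,0.01, 0,0,0,0,0.01]'
```

```text
time: 19.9
eef_pos: [0.6475, 0.1766, 0.3295]
eef_rot: [-3.141, -0.002, 0.069]
contact_force: [-0.7, -2.4, 5.1]
opening: 0.0148
time: 20.5
eef_pos: [0.6475, 0.1766, 0.3295]
eef_rot: [-3.141, -0.002, 0.069]
contact_force: [-0.6, -1.2, 6.5]
opening: 0.0148
```

Run:
```python
from h import *
import pickle
a,t6,sd6,_=pickle.load(open('w6.pkl','rb'));n=cam('side','s9.png')
r=np.s_[160:220,285:330];print('basket region diff',cv2.absdiff(sd6['img'][r],n['img'][r]).mean())
from plant import job_done
print(job_done())
```

```text
basket region diff 2.721975308641975
the job is handed in; nothing more can be done
None
```

The job is handed in: the steel dip basket hangs by its handle on the pail hook, and the valve is two full turns open. The gripper is still holding the crank grip there. It took about 20.5 s of the 64 s.

- **Basket:** I gripped the handle bar to one side and brought the hoop in from the free end of the spout. After lowering it I felt the bar seat and let go. The picture after release showed it hanging clear above the tray. A picture just before handing in showed no visible change around the basket.
- **Valve:** I turned the wheel clockwise about 260° until it stopped. There the grip stayed put while the push rose to about 29 N, at the angle where the closed position should be. I then led it back through two full circles.
- **Two-turn check:** The final grip position, measured at (0.6475, 0.1766), matches the one at the stop, (0.6474, 0.1766). That puts the wheel within about half a degree of two turns, and it held steady with under 2 N sideways.
- **What did not settle or was not checked:**
  - After the last trim a vertical force of about 6 N was still on the gripper. It is not in the turning direction, so I left it.
  - My automatic comparison of the whole counter was swamped by the arm and its shadows. I have no numeric check that the other things stayed put, though nothing in the moves or forces suggested I touched them.

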